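# Switch on the warmer plates under the cups

### The job

Set the row of four toggle switches on the cup warmer so that exactly the plates with an espresso cup on them are on: push those switches' levers fully over towards the plates, and leave the switches of the plates with the bowl and the coffee scoop off. The switches are in the same left-to-right order as the plates; leave the cups standing where they are.

Things in the scene. Friction and masses are not known exactly. Their poses are not given: they have to be found in the camera images.
- cup_warmer: flat aluminium cup warmer, 140 (x) by 310 mm (y), fixed; origin under its centre, +x from switches to plates, +y left seen from the switches. Four dark plates, 68 mm, tops 30 mm high, at x 22, y 114, 38, -38, -114. Four toggle switches in front, pivots at x -45, y 63, 21, -21, -63, z 27. Things on plates are up to 80 high. A fridge ahead on the robot's right comes within 0.49 m of the base axis.
- white_cup: white espresso cup, 64 mm across, 50 mm high, handle roughly towards warmer +x; origin under the middle of cup and handle together, about 13 mm from the cup's middle. It stands on one of the four plates, which one varies; it need not be handled.
- dark_cup: dark espresso cup, 64 mm across, 50 mm high, handle roughly towards warmer +x; origin under the middle of cup and handle together, about 13 mm from the cup's middle. It stands on one of the four plates, which one varies; it need not be handled.
- switch1 (a joint): lever of the leftmost switch (warmer y 63 mm), for the leftmost plate; rad: 0 off (leans 0.5 from upright to warmer -x), 1.0 on (leans 0.5 towards the plates), firm stops; starts at 0 to 0.12, stays where left. Rod 8.4 mm thick, ball end 12 mm, its centre 30 mm from the pivot: 53 mm above the worktop at either end. Moves with about 1 N at the ball, 2 to 3 N low on the rod.
- switch2 (a joint): lever of the second from left switch (warmer y 21 mm), for the second from left plate; rad: 0 off (leans 0.5 from upright to warmer -x), 1.0 on (leans 0.5 towards the plates), firm stops; starts at 0 to 0.12, stays where left. Rod 8.4 mm thick, ball end 12 mm, its centre 30 mm from the pivot: 53 mm above the worktop at either end. Moves with about 1 N at the ball, 2 to 3 N low on the rod.
- switch3 (a joint): lever of the third from left switch (warmer y -21 mm), for the third from left plate; rad: 0 off (leans 0.5 from upright to warmer -x), 1.0 on (leans 0.5 towards the plates), firm stops; starts at 0 to 0.12, stays where left. Rod 8.4 mm thick, ball end 12 mm, its centre 30 mm from the pivot: 53 mm above the worktop at either end. Moves with about 1 N at the ball, 2 to 3 N low on the rod.
- switch4 (a joint): lever of the rightmost switch (warmer y -63 mm), for the rightmost plate; rad: 0 off (leans 0.5 from upright to warmer -x), 1.0 on (leans 0.5 towards the plates), firm stops; starts at 0 to 0.12, stays where left. Rod 8.4 mm thick, ball end 12 mm, its centre 30 mm from the pivot: 53 mm above the worktop at either end. Moves with about 1 N at the ball, 2 to 3 N low on the rod.
Mind the look-alikes: they are no part of the job. Leave any green or red look-alike of the dark_cup alone.

How it is judged (in metres and radians):
At the end, for the whole second after the job is handed in: Every switch whose plate carries an espresso cup is on (joint above 0.8 of 1.0), every other switch is off (joint below 0.25), the levers are at rest, and both cups stand upright (within 0.17 rad), still, within 20 mm of where they stood at the start (((y of white_cup in the frame of cup_warmer between 0.079 and 0.149 m and value of joint switch1 above 0.8 rad) or (y of dark_cup in the frame of cup_warmer between 0.079 and 0.149 m and value of joint switch1 above 0.8 rad) or (value of joint switch1 below 0.25 rad and (y of white_cup in the frame of cup_warmer below 0.079 m or y of white_cup in the frame of cup_warmer above 0.149 m) and (y of dark_cup in the frame of cup_warmer below 0.079 m or y of dark_cup in the frame of cup_warmer above 0.149 m))) and ((y of white_cup in the frame of cup_warmer between 0.003 and 0.073 m and value of joint switch2 above 0.8 rad) or (y of dark_cup in the frame of cup_warmer between 0.003 and 0.073 m and value of joint switch2 above 0.8 rad) or (value of joint switch2 below 0.25 rad and (y of white_cup in the frame of cup_warmer below 0.003 m or y of white_cup in the frame of cup_warmer above 0.073 m) and (y of dark_cup in the frame of cup_warmer below 0.003 m or y of dark_cup in the frame of cup_warmer above 0.073 m))) and ((y of white_cup in the frame of cup_warmer between -0.073 and -0.003 m and value of joint switch3 above 0.8 rad) or (y of dark_cup in the frame of cup_warmer between -0.073 and -0.003 m and value of joint switch3 above 0.8 rad) or (value of joint switch3 below 0.25 rad and (y of white_cup in the frame of cup_warmer below -0.073 m or y of white_cup in the frame of cup_warmer above -0.003 m) and (y of dark_cup in the frame of cup_warmer below -0.073 m or y of dark_cup in the frame of cup_warmer above -0.003 m))) and ((y of white_cup in the frame of cup_warmer between -0.149 and -0.079 m and value of joint switch4 above 0.8 rad) or (y of dark_cup in the frame of cup_warmer between -0.149 and -0.079 m and value of joint switch4 above 0.8 rad) or (value of joint switch4 below 0.25 rad and (y of white_cup in the frame of cup_warmer below -0.149 m or y of white_cup in the frame of cup_warmer above -0.079 m) and (y of dark_cup in the frame of cup_warmer below -0.149 m or y of dark_cup in the frame of cup_warmer above -0.079 m))) and angle between each of white_cup, dark_cup's own z axis and vertical below 0.17 rad and distance of each of white_cup, dark_cup from where it was at the start of the episode below 0.02 m and linear speed of each of white_cup, dark_cup below 0.02 m/s and velocity of joint switch1 between -0.1 and 0.1 rad/s and velocity of joint switch2 between -0.1 and 0.1 rad/s and velocity of joint switch3 between -0.1 and 0.1 rad/s and velocity of joint switch4 between -0.1 and 0.1 rad/s); the robot touches nothing.
It fails at once if the white cup is tipped or pushed off its place (more than 20 mm or 0.35 rad) (angle between white_cup's own z axis and vertical above 0.35 rad or distance of white_cup from where it was at the start of the episode above 0.02 m).
It fails at once if the dark cup is tipped or pushed off its place (more than 20 mm or 0.35 rad) (angle between dark_cup's own z axis and vertical above 0.35 rad or distance of dark_cup from where it was at the start of the episode above 0.02 m).
It also fails if it takes over 38 s, if anything falls off the work surface, if the arm or the gripper's body presses on something with over 40 N, if the wrist force passes 120 N, or if a joint passes its speed limit or range.

### The arm

A 6-joint arm with a two-finger parallel gripper is mounted at the origin on a cart in front of the work surface, level with it; the furniture and walls round the work are solid. World frame = base frame: x ahead of the robot, y to its left, z up, the work surface at z = 0. Lengths are in mm, angles in rad, forces in N, time in s.
With the tool pointing down it reaches from about 400 to 925 mm from the base axis. Payload 12.5 kg.
Tool frame: the origin (TCP) lies at the very end of the fingers, on their centre line; the grasp point (between the pads) lies 19 mm behind it; z points along the fingers, y is the direction in which the jaws open and shut (so a half turn about z gives the same grasp; the last joint's range is limited). The gripper opens to 95 mm and grips with 3 to 60 N. Pads are 20 mm wide; open, the fingers measure 119 mm over their backs; the gripper's body (75 mm by 180 mm) begins 59 mm behind the grasp point.
Start: joints at [1.069, 0.491, 1.559, -0, 1.092, -0.106], TCP at [240.954, 576.709, 174.961] pointing down, gripper open.
Joint ranges: [-3.1, 3.1], [-0.84, 2.19], [0.05, 2.79], [-1.13, 4.28], [0.06, 2.93], [-2.69, 2.69]. Speed limits (rad/s): [2.22, 2.22, 2.79, 3.14, 3.14, 3.14].

### API

Orientations are given as [roll, pitch, yaw] about the fixed x, y, z axes, in that order (R = Rz(yaw) Ry(pitch) Rx(roll)).
In Python, from cell import env gives the robot as it stands.
- The arm moves only by the shell command python3 -m pendant 'ROWS'. ROWS is JSON, a list that holds one entry, the list of rows, each a list of 5 numbers: the opening, from 0 (shut) to 1 (fully open), then the shift along the tool's x, y, z in m, then the turn about the tool's z in rad. A call has exactly 8 rows; each row is the pose to reach, as a shift and turn from the pose commanded when the call began, along the tool's axes at that moment; what a row does not reach only later rows make up. A row lasts 1/10 s, in which the tool goes at most 50 mm and 8.59 degrees, less where a joint would pass 70% of its speed; a pose out of reach is approached as far as the arm can. A call with a gripper value outside its range is refused whole. The fingers move at their own pace and stop on an object; the grip force is fixed at half the most. Time passes only in rows, so rows that repeat a pose let the fingers close, or fill a call up. It gives the time, the measured TCP pose, the force and the opening at its end, in the units of the state.
- env.state(): the state, without advancing time (a new reading comes with each control period).
- env.read_camera(name): name is "scene" or "top" or "wrist"; returns a dict with "image" (420x560x3 uint8, blue, green, red), "range_z" (420x560 float32, mm along the optical axis (not along the pixel's ray), 0 where there is no reading), "fx", "fy", "cx", "cy" (pixels), "dist" ([k1, k2, p1, p2, k3] as OpenCV has them; the pictures are not rectified), "rvec" (rotation vector, rad) and "tvec" (3), from world to camera coordinates, as OpenCV has them; the wrist camera has in their place "tool_from_camera" (4x4, takes a point from camera to tool coordinates, whose origin is the TCP and whose axes are the flange's). Camera axes: x right, y down, z forward; pixel columns grow to the right and rows downward; lengths in mm; the calibration is good to about 2 mm. A picture is of the moment at which its call begins: read the wrist's pose just before it.
- env.job_done(): hands the job in, once; it reports no verdict.
The state is a dict: "t": time; "joints": joint angles; "qvel": joint speeds; "tau": joint torques, N m; "eef_pos": TCP position; "tcp_rot": TCP orientation; "ft_force": force on the tool from outside, world axes, zero at the start; "moment": the same for the moment, N m; "opening": opening from 0.0 (shut) to 1.0 (fully open).
Only numpy, scipy, OpenCV 4.12 (cv2) and the standard library are available. Lean on these libraries where they do the work, as an engineer would, in place of code of your own. Each camera call takes 0.05 s, during which the arm holds its last target. There are 200 camera calls.

## Working session

There is one attempt and no reset: what is moved stays moved. The work goes in short steps, Python scripts to look and compute and a shell command to move; the robot and the scene stay as the last step left them, time stands still between calls to the robot, and variables do not carry over. Pictures are saved under pics/ and viewed, about 8 in all and at most 12, crops included, and the job is handed in when it is done.

```bash
mkdir -p pics; ls; python3 - <<'E'
from cell import env
import cv2,pickle
print(env.state())
for n in ("scene","top"):
    c=env.read_camera(n); pickle.dump(c,open(f"pics/{n}.pkl","wb")); cv2.imwrite(f"pics/{n}0.png",c["image"])
    print({k:v for k,v in c.items() if k not in("image","range_z")})
E
```

```text
pics
{'t': 0.0, 'joints': array([ 1.06938280e+00,  4.91581065e-01,  1.55941621e+00, -7.71726233e-06,
        1.09171673e+00, -1.05558366e-01]), 'qvel': array([-0.00222311, -0.00019055, -0.00031795, -0.00066114,  0.00144029,
        0.00078656]), 'tau': array([-3.89990397e-03, -6.12638354e+01, -2.58187115e+01,  6.91193040e-02,
        4.80989506e-02, -1.10467017e-04]), 'eef_pos': array([240.82186413, 576.44140826, 174.35986144]), 'tcp_rot': array([-3.14047682e+00, -1.11342678e-04,  2.74574099e+00]), 'ft_force': array([0.69688233, 0.67274267, 0.390648  ]), 'moment': array([ 0.0045047 ,  0.00950312, -0.00650448]), 'opening': 1.0000262449474873}
{'fx': 414.04692330929595, 'fy': 414.04692330929595, 'cx': 279.58016064061167, 'cy': 210.7901078964729, 'dist': array([0.01981781, 0.        , 0.        , 0.        , 0.        ]), 'rvec': array([ 1.16322921, -1.9650087 ,  1.22285518]), 'tvec': array([594.58624441, 104.48896441, 736.45780951])}
{'fx': 447.58247406949175, 'fy': 447.58247406949175, 'cx': 276.79993339805606, 'cy': 209.1040525153623, 'dist': array([-0.10769896,  0.        ,  0.        ,  0.        ,  0.        ]), 'rvec': array([ 2.17575329, -2.18237072,  0.03325749]), 'tvec': array([ 461.79889987,  420.75011925, 1169.68626574])}
```

View pics/top0.png

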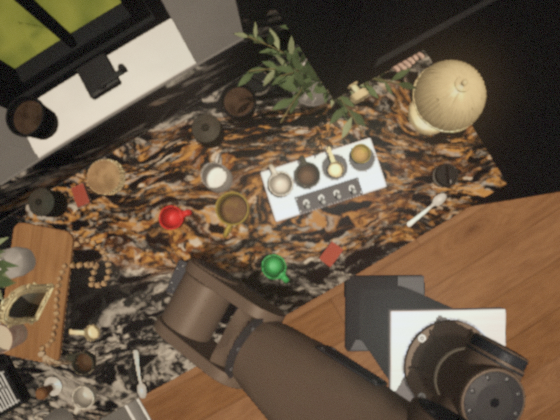

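View pics/scene0.png

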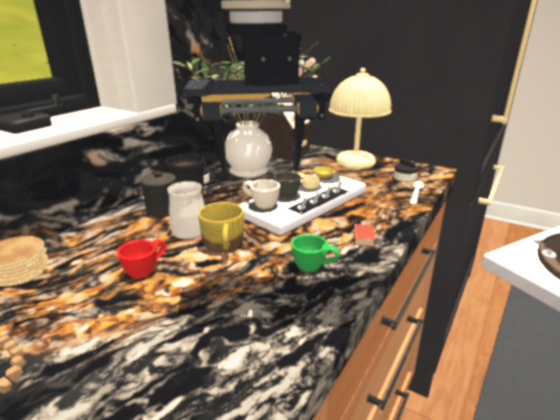

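The top view shows the warmer at about (262–387, 138–222), with switches along its lower edge. The plates from left to right look like a white cup (280,184), dark cup (307,174), scoop (334,168) and bowl (361,155). Next is an enlarged crop plus a measurement of the warmer.

```bash
cat > h.py <<'E'
import numpy as np,cv2
def ray(c,px,z):
    px=np.array(px,float).reshape(-1,1,2)
    K=np.array([[c["fx"],0,c["cx"]],[0,c["fy"],c["cy"]],[0,0,1]])
    u=cv2.undistortPoints(px,K,c["dist"]).reshape(-1,2)
    R,_=cv2.Rodrigues(c["rvec"]);o=-R.T@c["tvec"]
    d=np.c_[u,np.ones(len(u))]@R
    return o+d*((z-o[2])/d[:,2])[:,None]
def proj(c,p):
    K=np.array([[c["fx"],0,c["cx"]],[0,c["fy"],c["cy"]],[0,0,1]])
    return cv2.projectPoints(np.array(p,float).reshape(-1,1,3),c["rvec"],c["tvec"],K,c["dist"])[0].reshape(-1,2)
E
python3 - <<'E'
import pickle,cv2,numpy as np
from h import *
c=pickle.load(open("pics/top.pkl","rb"));im=c["image"]
x0,y0=245,125
cr=cv2.resize(im[y0:230,x0:400],None,fx=5,fy=5,interpolation=cv2.INTER_CUBIC)
hsv=cv2.cvtColor(im,cv2.COLOR_BGR2HSV)
m=((hsv[...,1]<60)&(hsv[...,2]>140)).astype(np.uint8)*255
m[:130]=0;m[230:]=0;m[:,:255]=0;m[:,395:]=0
m=cv2.morphologyEx(m,cv2.MORPH_OPEN,np.ones((3,3)))
k=max(cv2.findContours(m,0,2)[0],key=cv2.contourArea)
r=cv2.minAreaRect(k);b=cv2.boxPoints(r);print(r,b)
w=ray(c,b,25);print(w)
print([np.linalg.norm(w[i]-w[i-1]) for i in range(4)])
print("lev rz",[c["range_z"][190:208:4,300:360:12]])
cv2.polylines(cr,[((b-[x0,y0]+.5)*5).astype(int)],True,(255,0,255),1)
cv2.imwrite("pics/crop1.png",cr)
E
```

```text
((322.7911071777344, 178.04541015625), (55.65962600708008, 118.02840423583984), 72.29956817626953) [[258.10928 169.47577]
 [370.55014 133.5904 ]
 [387.47293 186.61505]
 [275.03207 222.50043]]
[[527.49287778 509.81320175  25.        ]
 [622.8682006  209.35319532  25.        ]
 [480.29248066 167.06407675  25.        ]
 [386.42129531 465.08048542  25.        ]]
[np.float64(147.99394342394956), np.float64(315.2343059743815), np.float64(148.71518236209238), np.float64(312.4509229941889)]
lev rz [array([[1181.8368, 1178.2687, 1177.9731, 1173.8507, 1176.1967],
       [1179.4865, 1179.5685, 1179.4548, 1160.2482, 1174.2069],
       [1176.8304, 1178.3325, 1180.7273, 1172.5059, 1177.0273],
       [1177.0865, 1178.5841, 1147.7831, 1178.1339, 1202.654 ],
       [1178.3645, 1174.8511, 1179.0171, 1201.518 , 1202.1998]],
      dtype=float32)]
```

View pics/crop1.png

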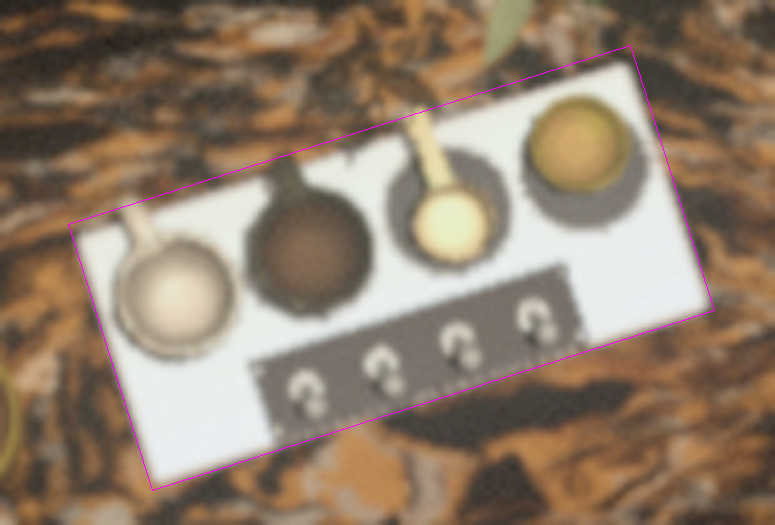

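Switches 1 and 2 should go on: plates 1 and 2 carry the white cup (crop 175,295) and the dark cup (308,250), both 64 mm across with handles towards +x. Plate 3 has the yellow scoop and plate 4 the bowl. The red cup (172,217) and green cup (273,266) in the full picture are look-alikes off the warmer. I'll check the ball positions against the box fit.

```bash
python3 - <<'E'
import pickle,numpy as np
from h import *
c=pickle.load(open("pics/top.pkl","rb"))
a=np.array([[315,408],[392,383],[467,359],[543,333]])/5.+[245-.4,125-.4]
B=ray(c,a,53)[:,:2];print("balls",B,np.linalg.norm(np.diff(B,axis=0),axis=1))
f=np.array([433.4,316.1]);yv=np.array([-94,298.]);yv/=np.linalg.norm(yv);xv=np.array([yv[1],-yv[0]])
d=B-f; print("ball in warmer x,y",d@xv-70,d@yv, "yaw",np.arctan2(xv[1],xv[0]), xv,yv)
db=B[0]-B[3]; print("yaw balls",np.arctan2(-db[0],db[1]))
pl=ray(c,np.array([[175,295],[308,250]])/5.+[244.6,124.6],70)[:,:2]-f;print("cups",pl@xv-70,pl@yv)
# start-> target : finger front face 20mm behind balls 1,2
m=(B[0]+B[1])/2; print("mid",m)
E
```

```text
balls [[427.33917581 380.25300567]
 [440.08787208 340.52117771]
 [452.34227182 301.7510371 ]
 [465.65869771 262.34695317]] [41.72705849 40.66071956 41.59337723]
ball in warmer x,y [-56.48125303 -56.27541299 -56.25167372 -55.40580807] [ 63.00464433  21.27809355 -19.38261908 -60.96739443] yaw 0.3055576378791203 [0.95367935 0.30082503] [-0.30082503  0.95367935]
yaw balls 0.31423231970263243
cups [19.30751787 20.57283535] [114.1669499   42.60865662]
mid [433.71352395 360.38709169]
```

Balls come out at 42 mm spacing, y 63/21 and x ≈ -56, all as expected. I'll bring the jaws, about 30 mm apart, 32 mm behind levers 1 and 2. Each finger then pushes one lever.

```bash
python3 -m pendant '[[[0.316,-0.034,-0.021,0,-0.1],[0.316,-0.068,-0.042,0,-0.2],[0.316,-0.102,-0.063,0,-0.3],[0.316,-0.136,-0.084,0,-0.41],[0.316,-0.17,-0.105,0,-0.51],[0.316,-0.204,-0.126,0,-0.61],[0.316,-0.2366,-0.1461,0,-0.706],[0.316,-0.2366,-0.1461,0,-0.706]]]'
python3 -m pendant '[[[0.316,0,0,0.02,0],[0.316,0,0,0.04,0],[0.316,0,0,0.06,0],[0.316,0,0,0.08,0],[0.316,0,0,0.08,0],[0.316,0,0,0.08,0],[0.316,0,0,0.08,0],[0.316,0,0,0.08,0]]]'
python3 - <<'E'
from cell import env
import cv2
print(env.state())
c=env.read_camera("wrist"); cv2.imwrite("pics/w1.png",c["image"]); print(c["tool_from_camera"],c["fx"])
s=env.read_camera("scene")["image"]; cv2.imwrite("pics/s1.png",cv2.resize(s[120:280,200:400],None,fx=4,fy=3.6,interpolation=2)[:590])
E
```

```text
t: 0.9
eef_pos: [404.9, 347.8, 174.8]
tcp_rot: [-3.141, -0.0, -2.831]
ft_force: [-0.1, 0.9, 0.9]
opening: 0.389
t: 1.7
eef_pos: [403.2, 351.0, 95.9]
tcp_rot: [3.141, 0.001, -2.831]
ft_force: [0.6, 0.2, -0.2]
opening: 0.318
{'t': 1.7, 'joints': array([ 5.92692446e-01,  4.62518937e-01,  1.86830092e+00,  8.70184908e-05,
        8.09195121e-01, -1.28828128e+00]), 'qvel': array([-0.00353253,  0.00139321,  0.00451158, -0.00174176, -0.0039834 ,
       -0.00116661]), 'tau': array([ 4.10902547e-02, -5.32470417e+01, -2.00286663e+01, -6.71716727e-03,
        9.74704139e-02,  7.32297238e-03]), 'eef_pos': array([403.22153735, 351.029337  ,  95.88666455]), 'tcp_rot': array([ 3.14109227e+00,  1.49754863e-03, -2.83147563e+00]), 'ft_force': array([ 0.55518433,  0.24781961, -0.15388452]), 'moment': array([0.06038368, 0.03220001, 0.01821869]), 'opening': 0.317860340790076}
[[-3.84037094e-04 -9.57838057e-01 -2.87308386e-01  8.15293225e+01]
 [ 9.99999860e-01 -4.72764032e-04  2.39444252e-04  1.07904126e-01]
 [-3.65177888e-04 -2.87308254e-01  9.57838104e-01 -2.10194964e+02]
 [ 0.00000000e+00  0.00000000e+00  0.00000000e+00  1.00000000e+00]] 316.4913660756946
```

View pics/w1.png

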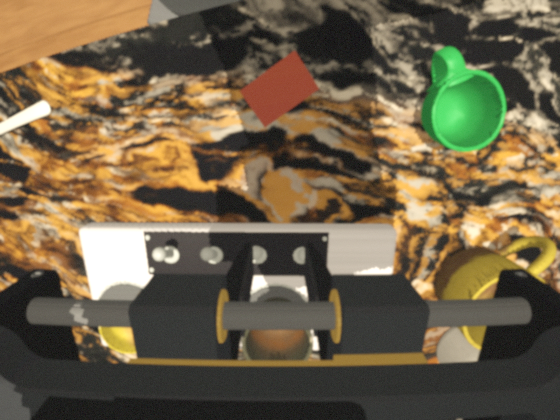

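View pics/s1.png

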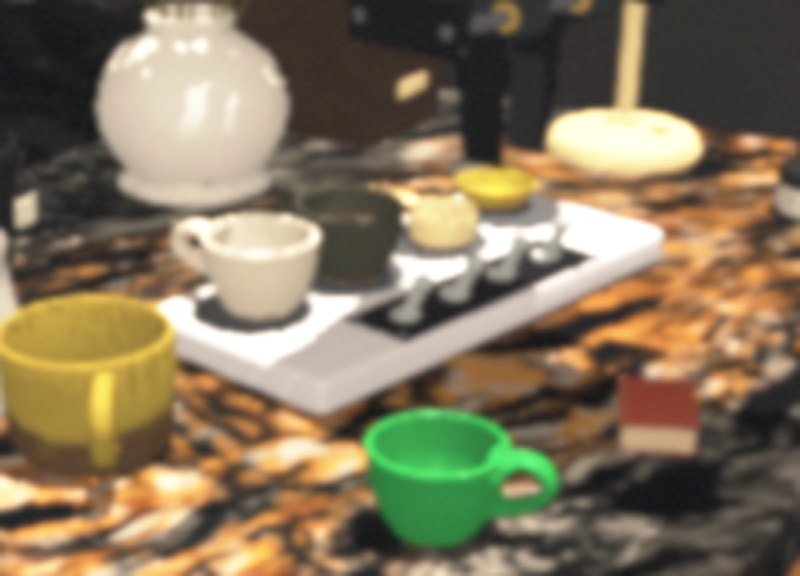

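The wrist view shows the two fingers (≈240 and 315) around switches 2 and 1 (258 and 300, row 255). The scene view shows all levers off, but the gripper looks further back than I expected, so I'll check the scene projection.

```bash
python3 - <<'E'
import pickle,numpy as np
from h import *
c=pickle.load(open("pics/scene.pkl","rb"))
R,_=cv2.Rodrigues(c["rvec"]);print("cam",-R.T@c["tvec"])
B=[[427,380,53],[440,341,53],[452,302,53],[466,262,53],[403,351,96],[240.9,576.5,175]]
print((proj(c,B)-[200,120])*[4,3.6], proj(c,B))
E
python3 - <<'E'
from cell import env
import numpy as np
from scipy.spatial.transform import Rotation as Ro
st=env.state();c=env.read_camera("wrist")
Rt=Ro.from_euler("xyz",st["tcp_rot"]).as_matrix();T=np.array(c["tool_from_camera"])
for u,v in [(300,255),(258,255),(211,254),(168,254)]:
    d=Rt@T[:3,:3]@[(u-c["cx"])/c["fx"],(v-c["cy"])/c["fy"],1]; o=Rt@T[:3,3]+st["eef_pos"]
    print(o+d*(53-o[2])/d[2], c["range_z"][v,u])
E
```

```text
cam [-257.21352931  814.97056799  420.10120752]
[[423.47855035 283.75582788]
 [471.14259959 263.30335529]
 [517.10314093 244.55291548]
 [559.96001376 225.50664335]
 [497.19018501 220.87919054]
 [242.17072834 272.80953448]] [[305.86963759 198.8210633 ]
 [317.7856499  193.13982091]
 [329.27578523 187.93136541]
 [339.99000344 182.64073426]
 [324.29754625 181.35533071]
 [260.54268209 195.78042624]]
[429.61594094 379.20922199  53.        ] 268.37656
[440.7425059  344.40186508  53.        ] 267.34967
[452.27133794 305.22666777  53.        ] 268.18536
[463.64632779 269.64250807  53.        ] 283.26285
```

The balls project onto the scene picture exactly. The fingertips appear about 37 mm higher than the TCP predicts, so I'll measure them from the depth readings.

```bash
python3 - <<'E'
from cell import env
import numpy as np,cv2
from h import *
from scipy.spatial.transform import Rotation as Ro
st=env.state();c=env.read_camera("wrist")
T=np.array(c["tool_from_camera"])
v,u=np.mgrid[215:300:1,220:345:1].reshape(2,-1);z=c["range_z"][v,u]
P=np.c_[(u-c["cx"])/c["fx"]*z,(v-c["cy"])/c["fy"]*z,z]@T[:3,:3].T+T[:3,3]
k=(z>0)&(P[:,2]<12)&(P[:,2]>-90)&(abs(P[:,0])<25);Q=P[k]
for s in(1,-1):
    q=Q[Q[:,1]*s>0]; print("wrist finger pts(tool)",len(q),np.percentile(q,[0,2,50,98,100],axis=0).round(1).tolist())
s=env.read_camera("scene");v,u=np.mgrid[130:215,280:370].reshape(2,-1);z=s["range_z"][v,u]
K=np.array([[s["fx"],0,s["cx"]],[0,s["fy"],s["cy"]],[0,0,1]])
R,_=cv2.Rodrigues(s["rvec"]);W=(np.c_[(u-s["cx"])/s["fx"]*z,(v-s["cy"])/s["fy"]*z,z]-s["tvec"])@R
k=(z>0)&(np.hypot(W[:,0]-403,W[:,1]-351)<45)&(W[:,2]>60)
print("scene pts near TCP",k.sum(),np.percentile(W[k],[0,2,50,98,100],axis=0).round(1).tolist() if k.any() else "")
im=cv2.resize(c["image"][200:300,210:350],None,fx=5,fy=5,interpolation=2)
im2=cv2.resize(s["image"][120:220,270:380],None,fx=4,fy=4)
cv2.imwrite("pics/w2.png",im);cv2.imwrite("pics/s2.png",im2)
E
```

```text
wrist finger pts(tool) 995 [[-9.7, 15.0, -90.0], [-7.2, 15.1, -89.0], [11.6, 17.3, -70.7], [12.6, 23.5, -42.2], [13.1, 24.4, -39.7]]
wrist finger pts(tool) 993 [[-10.3, -24.4, -90.0], [-7.5, -23.1, -89.0], [11.7, -16.9, -70.7], [12.5, -14.8, -42.0], [12.9, -14.7, -39.9]]
scene pts near TCP 763 [[376.4, 321.1, 60.0], [381.1, 325.6, 137.0], [398.4, 364.3, 173.7], [418.3, 381.3, 211.3], [440.4, 385.9, 214.8]]
```

View pics/w2.png

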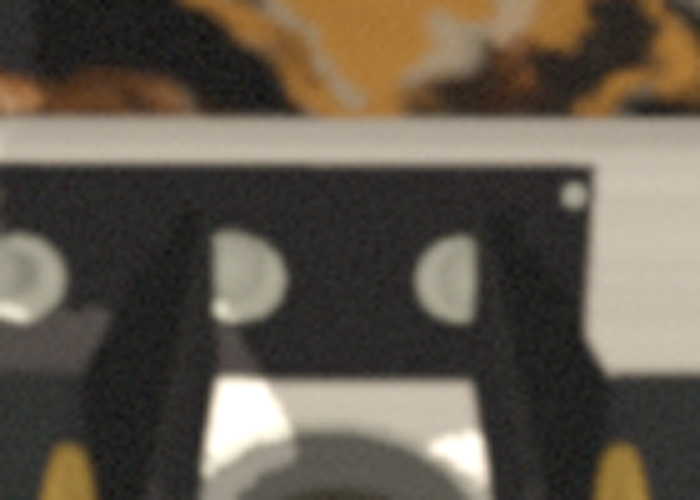

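Both cameras put the real fingertips about 40 mm above the reported TCP: tool z ≈ -40 from the wrist, z ≈ 137 from the scene, against a reported 96. So the reported TCP can't be trusted in height. The spot below is just in front of the warmer, over bare worktop, so I can descend carefully to TCP 16 and re-measure.

```bash
python3 -m pendant '[[[0.316,0,0,0.014,0],[0.316,0,0,0.028,0],[0.316,0,0,0.042,0],[0.316,0,0,0.056,0],[0.316,0,0,0.068,0],[0.316,0,0,0.08,0],[0.316,0,0,0.08,0],[0.316,0,0,0.08,0]]]'
cat > m.py <<'E'
from cell import env
import numpy as np,cv2,sys
from h import *
st=env.state();print(st["t"],st["eef_pos"],st["ft_force"])
s=env.read_camera("scene");v,u=np.mgrid[130:225,280:370].reshape(2,-1);z=s["range_z"][v,u]
R,_=cv2.Rodrigues(s["rvec"]);W=(np.c_[(u-s["cx"])/s["fx"]*z,(v-s["cy"])/s["fy"]*z,z]-s["tvec"])@R
dark=s["image"][v,u].max(1)<60
e=st["eef_pos"]
k=(z>0)&dark&(np.hypot(W[:,0]-e[0],W[:,1]-e[1])<40)&(W[:,2]>3)
print("dark pts",k.sum(),np.percentile(W[k],[0,2,5,10,50,100],axis=0).round(1).tolist())
cv2.imwrite(sys.argv[1],cv2.resize(s["image"][130:230,260:400],None,fx=5,fy=5,interpolation=2))
E
python3 m.py pics/s3.png
```

```text
t: 2.75
eef_pos: [403.0, 350.7, 15.0]
tcp_rot: [-3.142, -0.0, -2.831]
ft_force: [0.1, -0.1, 0.4]
opening: 0.315
2.75 [402.98167084 350.73193342  14.9518928 ] [ 0.055367   -0.07321448  0.37912599]
dark pts 1270 [[364.0, 311.3, 3.1], [372.7, 317.9, 29.7], [374.8, 324.6, 58.0], [377.3, 330.4, 66.8], [393.8, 360.2, 172.2], [441.3, 389.1, 212.0]]
```

View pics/s3.png

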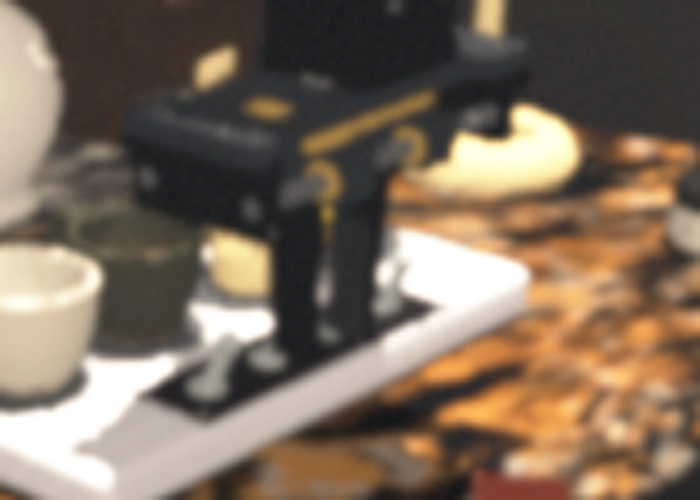

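The tips sit in mid-air at about z 55, just in front of levers 1 and 2, with no contact. This agrees with the 40 mm offset. Next: lower 12 mm (tips ≈ 43), then push forward in two gentle stages.

```bash
python3 -m pendant '[[[0.316,0,0,0.006,0],[0.316,0,0,0.012,0],[0.316,0,0,0.012,0],[0.316,-0.005,0,0.012,0],[0.316,-0.01,0,0.012,0],[0.316,-0.015,0,0.012,0],[0.316,-0.02,0,0.012,0],[0.316,-0.02,0,0.012,0]]]'
python3 -m pendant '[[[0.316,-0.003,0,0,0],[0.316,-0.006,0,0,0],[0.316,-0.009,0,0,0],[0.316,-0.012,0,0,0],[0.316,-0.015,0,0,0],[0.316,-0.018,0,0,0],[0.316,-0.018,0,0,0],[0.316,-0.018,0,0,0]]]'
python3 m.py pics/s4.png
```

```text
t: 3.6
eef_pos: [422.6, 356.9, 2.9]
tcp_rot: [3.142, 0.0, -2.832]
ft_force: [-0.2, 0.6, 0.4]
opening: 0.31
t: 4.4
eef_pos: [439.2, 362.3, 2.8]
tcp_rot: [3.142, 0.0, -2.831]
ft_force: [-2.3, -1.8, -1.5]
opening: 0.316
4.4 [439.23586408 362.27134285   2.82304382] [-2.32244569 -1.83969264 -1.51922815]
dark pts 1318 [[400.1, 323.1, 27.6], [408.2, 327.0, 29.2], [410.7, 331.4, 29.7], [413.5, 340.0, 46.1], [429.2, 371.3, 160.6], [478.3, 401.2, 204.4]]
```

View pics/s4.png

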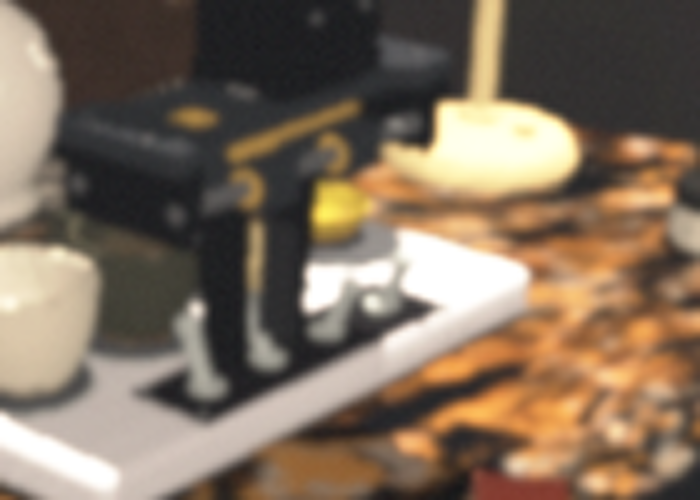

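Both levers are past upright, with a force of about 3 N (just friction). I'll advance in small steps up to the stops.

```bash
python3 -m pendant '[[[0.316,-0.001,0,0,0],[0.316,-0.002,0,0,0],[0.316,-0.003,0,0,0],[0.316,-0.003,0,0,0],[0.316,-0.003,0,0,0],[0.316,-0.003,0,0,0],[0.316,-0.003,0,0,0],[0.316,-0.003,0,0,0]]]'
python3 -m pendant '[[[0.316,-0.001,0,0,0],[0.316,-0.002,0,0,0],[0.316,-0.002,0,0,0],[0.316,-0.002,0,0,0],[0.316,-0.002,0,0,0],[0.316,-0.002,0,0,0],[0.316,-0.002,0,0,0],[0.316,-0.002,0,0,0]]]'
```

```text
t: 5.25
eef_pos: [440.1, 362.5, 2.5]
tcp_rot: [-3.141, -0.004, -2.832]
ft_force: [-9.5, -2.7, 0.6]
opening: 0.315
t: 6.05
eef_pos: [440.5, 362.5, 2.3]
tcp_rot: [-3.14, -0.007, -2.832]
ft_force: [-15.5, -3.7, 3.6]
opening: 0.317
```

The force has risen to 15 N and the arm no longer advances, so the levers are against their stops. Backing off, lifting and checking.

```bash
python3 -m pendant '[[[0.316,0.008,0,0,0],[0.316,0.018,0,0,0],[0.316,0.03,0,0,0],[0.316,0.042,0,0,0],[0.316,0.042,0,-0.03,0],[0.316,0.042,0,-0.07,0],[0.316,0.042,0,-0.11,0],[0.316,0.042,0,-0.15,0]]]'
python3 -m pendant '[[[0.316,0.04,0,0,0],[0.316,0.08,0,0,0],[0.316,0.1,0,0,0],[0.316,0.1,0,0,0],[0.316,0.1,0,0,0],[0.316,0.1,0,0,0],[0.316,0.1,0,0,0],[0.316,0.1,0,0,0]]]'
python3 - <<'E'
from cell import env
import cv2,numpy as np
s=env.read_camera("scene")["image"];t=env.read_camera("top")["image"]
a=cv2.resize(s[150:230,260:400],(800,457),interpolation=2)
b=cv2.resize(t[125:230,245:400],(620,420),interpolation=2)
cv2.imwrite("pics/s5.png",a);cv2.imwrite("pics/t5.png",b)
E
```

```text
t: 6.85
eef_pos: [403.1, 350.7, 154.6]
tcp_rot: [3.141, 0.0, -2.831]
ft_force: [0.4, 0.7, 0.3]
opening: 0.318
t: 7.65
eef_pos: [309.2, 320.6, 152.7]
tcp_rot: [-3.142, -0.0, -2.832]
ft_force: [-0.0, 0.3, 0.1]
opening: 0.318
```

View pics/s5.png

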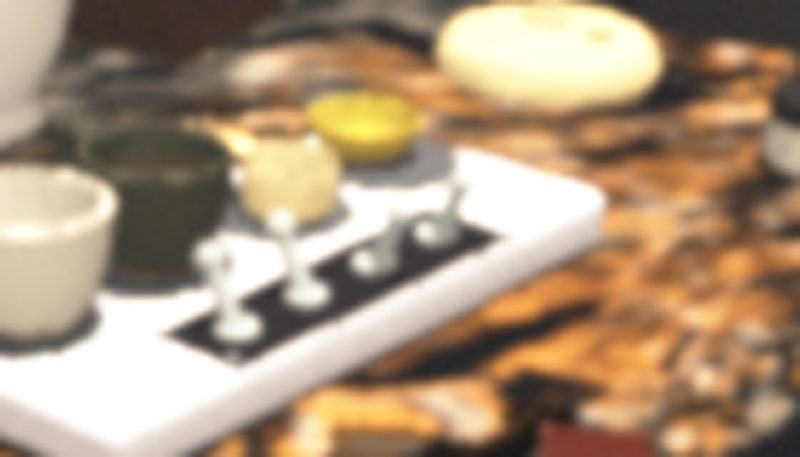

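View pics/t5.png

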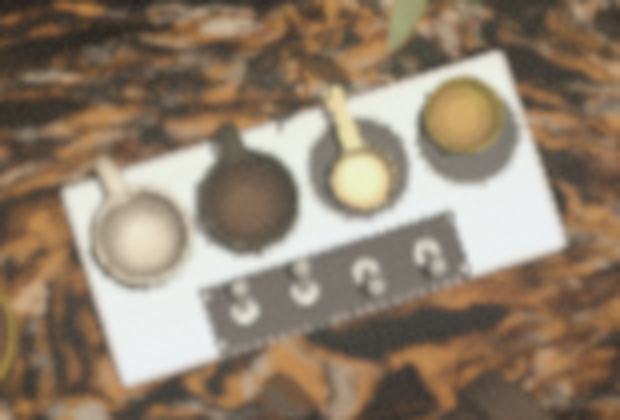

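Levers 1 (210,255 in the scene crop) and 2 (285,222) lean towards the plates, 3 and 4 remain off, and the cups are unmoved. One numeric check before handing in.

```bash
python3 - <<'E'
import pickle,numpy as np
from h import *
c=pickle.load(open("pics/top.pkl","rb"));s=pickle.load(open("pics/scene.pkl","rb"))
f=np.array([433.4,316.1]);y=np.array([-.3008,.9537]);x=np.array([.9537,.3008])
d=ray(c,np.array([[238,288],[299,268],[374,286],[435,268]])/4+[244.6,124.6],53)[:,:2]-f
print("top",d@x-70,d@y)
for n,a in((1,[210,255]),(2,[285,222])):
    d=ray(s,np.array([a])/5.714+[259.6,149.6],53)[:,:2]-f; print("scene",n,d@x-70,d@y)
E
```

```text
top [-30.13515511 -29.8000122  -55.59214495 -56.50557331] [ 63.98333634  22.56661713 -19.86953948 -61.01202856]
scene 1 [-25.73843872] [58.64501801]
scene 2 [-25.72898877] [14.05301834]
```

Balls 1 and 2 are at x ≈ -30 (fully on is -30.6) and balls 3 and 4 at ≈ -56 (off). Handing in.

```bash
python3 -c "
from cell import env
print(env.job_done())"
```

```text
the job is handed in; nothing more can be done
None
```

I turned on switch 1 (white cup) and switch 2 (dark cup), and left switch 3 (scoop) and switch 4 (bowl) off. I pushed both levers at once, one finger on each, until they hit their stops at about 16 N. I then backed the arm away, and the job was handed in at about 8 s of the 38 s limit.

**Last checks:**
- **Levers:** the top view puts balls 1 and 2 at warmer x ≈ -30 mm, where fully on is -30.6. Balls 3 and 4 did not move, at ≈ -56 mm.
- **Cups:** by eye they stand as they did at the start; I did not measure them again. The arm is clear, with no force on it.

**What disagreed:**
- **Fingertip height:** the wrist and scene cameras both showed the real fingertips about 40 mm above the reported TCP. I went by the cameras, lowering the TCP to about 3 mm, and met no unexpected contact.
- **Ball positions:** the scene-view check of balls 1 and 2 came out 4–5 mm further towards the plates and 5–8 mm off sideways compared with the top view. I put this down to reading the pixels by eye in a blurred crop. Both views show the levers on.

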